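Sort the glassware after the measurement

ROBOT

A 7-joint arm with a two-finger parallel gripper is mounted at the origin on the work surface. World frame = base frame: x ahead of the robot, y to its left, z up, the work surface at z = 0. Lengths are in m, angles in rad, forces in N, time in s.
With the tool pointing down it reaches from about 0.4 to 0.85 m from the base axis. Payload 10.4 kg.
Tool frame: the origin (TCP) lies between the finger pads; the fingertips stand 25 mm ahead of it and the grasp point (between the pads) lies 6 mm ahead of it; x points along the fingers, y is the direction in which the jaws open and shut, and the axes are right-handed (so a half turn about x gives the same grasp; the last joint's range is limited). The gripper opens to 87 mm and grips with 3 to 60 N. Pads are 19 mm wide; open, the fingers measure 117 mm over their backs; the gripper's body (75 mm by 190 mm) begins 51 mm behind the grasp point.
Start: joints at [-1.302, 0.332, -0.065, 1.46, 0.022, 1.35, -0.088], TCP at [0.18, 0.599, 0.248] pointing down, gripper open.
Joint ranges: [-2.6, 2.6], [-0.5, 2.12], [-1.47, 1.34], [0.16, 2.42], [-1.27, 4.41], [0.06, 2.06], [-2.6, 2.6]. Speed limits (rad/s): [2.22, 2.22, 2.79, 2.79, 3.14, 3.14, 3.14].

INTERFACE

Orientations are given as a unit quaternion [x, y, z, w].
In Python, from bench import r gives the robot as it stands.
- The arm moves only by the shell command python3 -m pendant 'ROWS' [FORCE]. ROWS is JSON, a list of rows, each an object with "translation": the shift along the world's x, y, z in cm, a list of three; "angular": the turn, a rotation vector about the world's x, y, z in degrees, a list of three; "hand": the opening, from -1 (shut) to 1 (fully open). In form: [{"translation": [dx, dy, dz], "angular": [wx, wy, wz], "hand": hand}, ...]. A call has 1 to 20 rows; each row shifts and turns the commanded pose from where the row before left it; what a row does not reach is not made up. A row lasts 1/10 s, in which the tool goes at most 50 mm and 8.59 degrees, less where a joint would pass 70% of its speed; a pose out of reach is approached as far as the arm can. A call is refused whole if a number of a shift passes 5 or a number of a turn 8.59, either way. A call with a gripper value outside its range is refused whole. The fingers move at their own pace and stop on an object; FORCE is the grip in N (left out, the last holds). Time passes only in rows, so rows that do not move let the fingers close. It gives the time, the measured TCP pose, the force and the opening at its end, in the units of the state.
- r.read_state(): the state, without advancing time (a new reading comes with each control period).
- r.camera(name): name is "side" or "top" or "wrist"; returns the picture (480x640x3 uint8, red, green, blue); there is no depth.
- r.camera_info(name): a dict with "fx", "fy", "cx", "cy" (pixels), "rvec" (rotation vector, rad) and "tvec" (3), from world to camera coordinates, as OpenCV has them; the wrist camera has in their place "mount" (4x4, takes a point from camera to tool coordinates, whose origin is the TCP and whose axes are the tool frame's). Camera axes: x right, y down, z forward; pixel columns grow to the right and rows downward; lengths in m; the calibration is good to about 2 mm. A picture is of the moment at which its call begins: read the wrist's pose just before it. camera_info takes no time and is no camera call.
- r.close_job(): hands the job in, once; it reports no verdict.
Trained networks look in the newest picture that a camera, given by its name, has taken for a name from the list of things; names that differ only in an ending like _2 or _b are one class to them, and where a whole thing is asked for, a point or a joint stands for the part that bears it (a point fixed in the world has none). Each returns a list of dicts, best first, with "confidence" (0 to 1); they miss things now and then, are a little off and sometimes report something else, mostly with a low value. They report only what shows in the picture. A call takes as long as a camera call. They do not tell look-alikes from the thing itself.
- r.find_in(camera, name): "point" ([row, column] in pixels, amid what is visible of it).
- r.mark_of(camera, name): "point" ([row, column] in pixels: a listed point, or the origin of a listed thing).
The state is a dict: "time": time; "joint_positions": joint angles; "joint_vel": joint speeds; "joint_torque": joint torques, N m; "ee_pos": TCP position; "eef_rot": TCP orientation; "ft_force": force on the tool from outside, world axes, zero at the start; "torque": the same for the moment, N m; "width": finger opening in m.
Only numpy, scipy, OpenCV 4.12 (cv2) and the standard library are available. Lean on these libraries where they do the work, as an engineer would, in place of code of your own. Each camera call takes 0.05 s, during which the arm holds its last target.

TASK

Put the glassware beside the photometer away by kind: the two oblong cuvettes into the tray with square bays, one to each bay, the two slim vials into the block with round wells, one to each well, and the short wide jar into the round dish. Each must stand upright, flat on the floor of its place; it is glass, so set it down and do not drop it. Leave the test-tube rack and the beaker as they stand.

Things in the scene. Friction and masses are not known exactly. Their poses are not given: they have to be found in the camera images.
- cuvette_a_center (a point): Cuvette: small oblong glass block with a black stopper flush on top, standing upright; 32.5 mm long (its x axis) by 14 mm wide (its y axis), 48 mm tall overall, 30 g. This point is at its centre, 24 mm above its underside; z is up. The two cuvettes are alike.
- cuvette_b_center (a point): Cuvette: small oblong glass block with a black stopper flush on top, standing upright; 32.5 mm long (its x axis) by 14 mm wide (its y axis), 48 mm tall overall, 30 g. This point is at its centre, 24 mm above its underside; z is up. The two cuvettes are alike.
- vial_a_center (a point): Vial: slim round glass bottle with a black cap of the same width, standing upright; 28 mm in diameter, 60 mm tall overall, 40 g. This point is at its centre, 30 mm above its underside; z is up. The two vials are alike.
- vial_b_center (a point): Vial: slim round glass bottle with a black cap of the same width, standing upright; 28 mm in diameter, 60 mm tall overall, 40 g. This point is at its centre, 30 mm above its underside; z is up. The two vials are alike.
- jar_center (a point): Jar: the short, wide round glass jar with a black lid of the same width, standing upright; 44 mm in diameter, 50 mm tall overall, 70 g. This point is at its centre, 25 mm above its underside; z is up.
- bay_tray: White oblong tray with two square bays side by side, fixed to the bench; 66 mm (its x) by 129 mm (its y) outside, 11 mm high, walls and partition 3 mm thick. Each bay is 60 mm square inside, its floor 3 mm above the bench; the bay centres lie at y = -31.5 and +31.5 mm (x = 0). Origin at the centre of the underside, on the bench; z is up. The walls stand 8 mm above the bay floor, so hold a cuvette in its upper half to keep the fingers above them.
- well_tray: White block with two round wells, fixed to the bench; 70 mm (its x) by 140 mm (its y), 11 mm high. Each well is 56 mm in diameter and 8 mm deep, its floor 3 mm above the bench; the well centres lie at y = -33 and +33 mm (x = 0). Origin at the centre of the underside, on the bench; z is up.
- dish: White round shallow dish, fixed to the bench; 78 mm in diameter outside, 72 mm inside, 11 mm high, its floor 3 mm above the bench. Origin at the centre of the underside, on the bench; z is up.
- rack: Bystander, loose: white test-tube rack, empty, 232 mm (its x) by 75 mm (its y), 75 mm high. Origin at the centre of the underside; z is up.
- beaker: Bystander, loose: empty glass beaker, 68 mm in diameter at the rim, 85 mm high. Origin at the centre of the underside; z is up.
Not all that is in view belongs to the job. What is shaped like the part that bears jar_center but blue or turquoise is not meant.

How it is judged:
By the outcome, as a careful person would: the job done as asked, in the order asked, and still so for the second after the job is handed in, with the robot touching nothing.
It also fails if it takes over 104 s, if anything falls off the work surface, if the arm or the gripper's body presses on something with over 40 N, if the wrist force passes 120 N, or if a joint passes its speed limit or range.

## Working session

There is one attempt and no reset: what is moved stays moved. The work goes in short steps, Python scripts to look and compute and a shell command to move; the robot and the scene stay as the last step left them, time stands still between calls to the robot, and variables do not carry over. Pictures are saved under pics/ and viewed, and the job is handed in when it is done.

```bash
ls; mkdir -p pics; python3 - <<'E'
from bench import r
import cv2
s=r.read_state()
print({k:s[k] for k in('time','ee_pos','eef_rot','width')})
for c in('side','top','wrist'):
    cv2.imwrite(f'pics/{c}0.png',r.camera(c)[:,:,::-1]); print(c,r.camera_info(c))
E
```

```text
pics
{'time': 0.0, 'ee_pos': array([0.17971837, 0.59823495, 0.246763  ]), 'eef_rot': array([ 0.10229124,  0.69963368, -0.10329114,  0.69955712]), 'width': 0.08698228919832243}
side {'fx': 467.5226415243861, 'fy': 467.5226415243861, 'cx': 319.9784044110517, 'cy': 247.169231229385, 'rvec': array([ 2.35968422, -0.21060922,  0.09008032]), 'tvec': array([-0.47629563,  0.12926943,  0.87955791])}
top {'fx': 495.74888807267973, 'fy': 495.74888807267973, 'cx': 328.12191710381757, 'cy': 243.07332386013925, 'rvec': array([ 2.1070416 , -2.16419451,  0.14375954]), 'tvec': array([0.02409154, 0.48500917, 1.05386938])}
wrist {'fx': 375.8532195247375, 'fy': 375.8532195247375, 'cx': 318.9628268925481, 'cy': 235.7551319934428, 'mount': array([[ 6.35974429e-04, -2.70131987e-01,  9.62823091e-01,
        -1.37772883e-01],
       [ 9.99999761e-01, -8.79551350e-05, -6.85207675e-04,
         6.05060221e-04],
       [ 2.69781746e-04,  9.62823297e-01,  2.70131866e-01,
        -7.37191759e-02],
       [ 0.00000000e+00,  0.00000000e+00,  0.00000000e+00,
         1.00000000e+00]])}
```

View pics/top0.png

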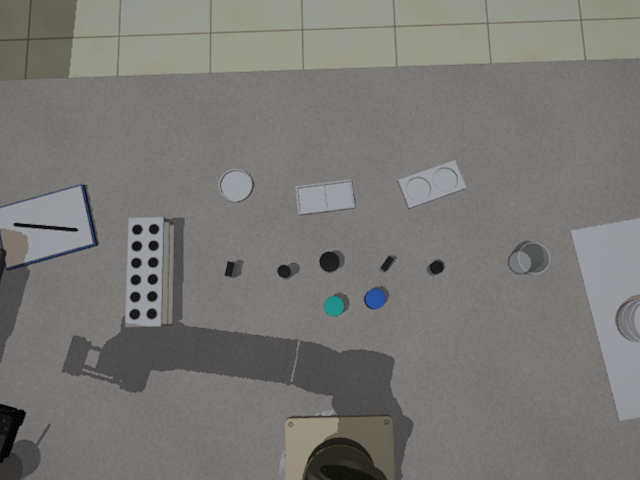

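View pics/side0.png

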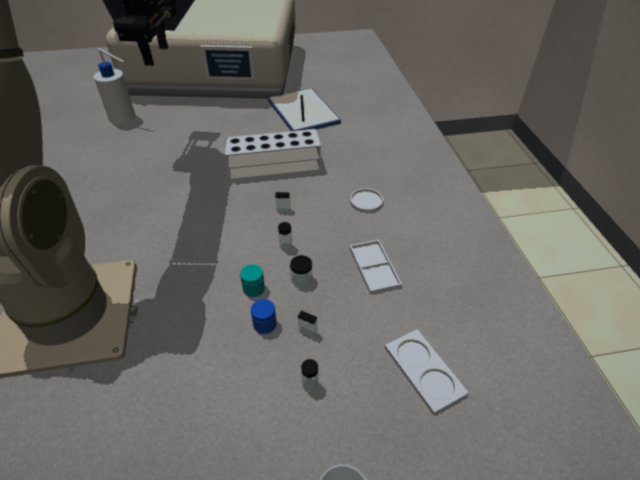

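View pics/wrist0.png

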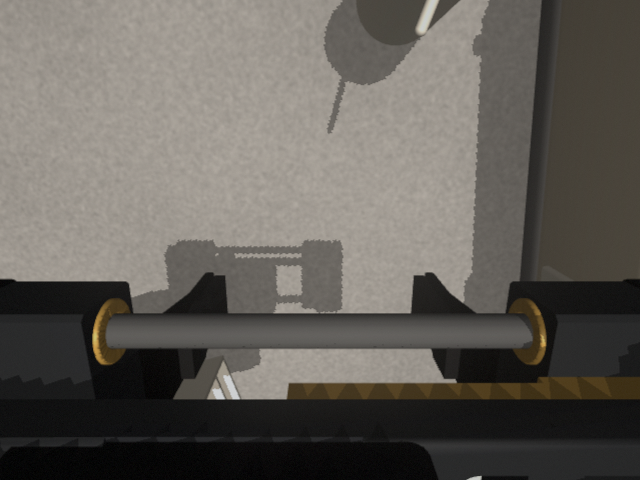

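The side and top views agree. Black-topped pieces in the top view as (row, col):
- **Cuvettes:** (268,230) and (264,387), both oblong.
- **Vials:** (270,284) and (267,436), both slim and round.
- **Jar:** (261,329), wide with a black lid. The look-alikes are turquoise (306,335) and blue (298,375), which I'm rejecting.

The trays are the dish (185,236), bay tray (197,325) and well block (184,432). Next I'll take a close crop and measure.

```bash
cat > h.py <<'E'
import numpy as np,cv2
from scipy.spatial.transform import Rotation as R
from bench import r
def cam(c):
    i=r.camera_info(c); K=np.array([[i['fx'],0,i['cx']],[0,i['fy'],i['cy']],[0,0,1]])
    return K,cv2.Rodrigues(i['rvec'])[0],i['tvec']
def wcam(pose):
    i=r.camera_info('wrist'); K=np.array([[i['fx'],0,i['cx']],[0,i['fy'],i['cy']],[0,0,1]])
    T=np.eye(4);T[:3,:3]=R.from_quat(pose['eef_rot']).as_matrix();T[:3,3]=pose['ee_pos']
    M=np.linalg.inv(T@i['mount']); return K,M[:3,:3],M[:3,3]
def back(C,rc,z):
    K,Rm,t=C; rc=np.atleast_2d(rc).astype(float)
    d=np.linalg.inv(K)@np.c_[rc[:,1],rc[:,0],np.ones(len(rc))].T
    d=(Rm.T@d).T; o=-Rm.T@t
    return o+d*((z-o[2])/d[:,2])[:,None]
def proj(C,P):
    K,Rm,t=C; p=(K@(Rm@np.atleast_2d(P).T+t[:,None])).T
    return (p[:,:2]/p[:,2:])[:,::-1]
E
python3 - <<'E'
from h import *
t=cv2.imread('pics/top0.png'); s=cv2.imread('pics/side0.png')
a=cv2.resize(t[235:325,210:460],(800,288),interpolation=cv2.INTER_CUBIC)
b=cv2.resize(t[155:220,210:475],(800,196),interpolation=cv2.INTER_CUBIC)
cv2.imwrite('pics/crop0.png',np.vstack([a,b]))
C=cam('top')
m=(t.max(2)<45).astype(np.uint8)
for (n,rr,cc,z) in [('cuvA',268,230,.048),('vialA',270,284,.06),('jar',261,329,.05),('cuvB',264,387,.048),('vialB',267,436,.06)]:
    w=np.zeros_like(m);w[rr-18:rr+18,cc-18:cc+18]=m[rr-18:rr+18,cc-18:cc+18]
    k,l,st,ce=cv2.connectedComponentsWithStats(w); j=1+np.argmax(st[1:,4])
    px=np.argwhere(l==j); P=back(C,px,z)[:,:2]
    rect=cv2.minAreaRect((P*1000).astype(np.float32))
    print(n,st[j],P.mean(0).round(4),np.round(rect[0],1),np.round(rect[1],1),round(rect[2],1))
# trays
for n in('bay_tray','well_tray','dish','rack','beaker'):
    r.camera('top') if n=='bay_tray' else 0
    q=r.mark_of('top',n)[:1]; print(n,q,back(C,q[0]['point'],0).round(4) if q else '')
for n in('cuvette_a_center','vial_a_center','jar_center'):
    for q in r.mark_of('top',n)[:3]: print(n,q,back(C,q['point'],.025).round(4))
w=(t[150:225,200:480].min(2)>150).astype(np.uint8)
k,l,st,ce=cv2.connectedComponentsWithStats(cv2.morphologyEx(w,cv2.MORPH_CLOSE,np.ones((5,5))))
for j in range(1,k):
    if st[j,4]<200: continue
    px=np.argwhere(l==j)+[150,200]; P=back(C,px,.011)[:,:2]
    rect=cv2.minAreaRect((P*1000).astype(np.float32)); print('white',st[j,4],[np.round(v,1) for v in rect])
print(R.from_quat(r.read_state()['eef_rot']).as_matrix().round(3))
E
```

```text
cuvA [225 262   9  14  91] [0.4338 0.2267] [434.  226.6] [14.  30.1] 77.7
vialA [278 265  13  13 122] [0.4247 0.1072] [424.2 106.9] [25.9 25. ] 17.5
jar [320 252  19  20 298] [0.4437 0.0098] [443.2  10.1] [38.9 41.3] 88.4
cuvB [381 257  13  14  82] [ 0.4363 -0.1145] [ 436.5 -114.5] [11.9 31.4] 53.0
vialB [430 261  14  13 133] [ 0.424 -0.218] [ 424.2 -217.9] [24.5 27.8] 24.9
bay_tray [{'point': [200.7, 326.5], 'confidence': 0.7}] [[0.5899 0.0129 0.    ]]
well_tray [{'point': [183.0, 431.5], 'confidence': 0.67}] [[ 0.6245 -0.2305  0.    ]]
dish [{'point': [187.4, 233.7], 'confidence': 0.67}] [[0.6279 0.2275 0.    ]]
rack [{'point': [275.8, 155.5], 'confidence': 0.78}] [[0.4271 0.4047 0.    ]]
beaker [{'point': [262.6, 520.5], 'confidence': 0.8}] [[ 0.4346 -0.4191  0.    ]]
cuvette_a_center {'point': [186.3, 432.0], 'confidence': 0.56} [[ 0.6101 -0.2261  0.025 ]]
vial_a_center {'point': [273.2, 287.8], 'confidence': 0.51} [[0.4225 0.1019 0.025 ]]
jar_center {'point': [260.1, 325.2], 'confidence': 0.92} [[0.4494 0.0187 0.025 ]]
jar_center {'point': [296.3, 375.2], 'confidence': 0.9} [[ 0.3668 -0.0886  0.025 ]]
jar_center {'point': [304.7, 332.7], 'confidence': 0.66} [[0.351  0.0047 0.025 ]]
white 1690 [array([ 620.9, -228.9]), array([ 66.9, 136.6]), np.float64(18.1)]
white 653 [array([628.4, 220. ]), array([64.7, 66.6]), np.float64(89.9)]
white 1266 [array([597.1,  17.4]), array([ 61.1, 124.7]), np.float64(5.5)]
[[ 0.     0.288  0.958]
 [ 0.     0.958 -0.288]
 [-1.     0.    -0.   ]]
```

View pics/crop0.png

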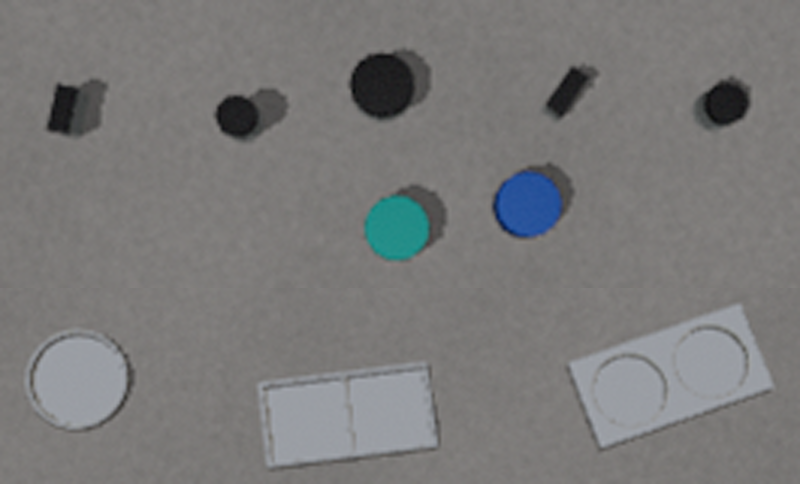

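The crop confirms the choice: the two black oblongs, two small black discs and one wide black disc. The turquoise and blue jars stay put. I'm moving over cuvette A at the same height, with the jaw turned +4.4° to its short axis.

```bash
python3 -m pendant '[{"translation":[2.1,-3.1,0],"angular":[0,0,0.4],"hand":1},{"translation":[2.1,-3.1,0],"angular":[0,0,0.4],"hand":1},{"translation":[2.1,-3.1,0],"angular":[0,0,0.4],"hand":1},{"translation":[2.1,-3.1,0],"angular":[0,0,0.4],"hand":1},{"translation":[2.1,-3.1,0],"angular":[0,0,0.4],"hand":1},{"translation":[2.1,-3.1,0],"angular":[0,0,0.4],"hand":1},{"translation":[2.1,-3.1,0],"angular":[0,0,0.4],"hand":1},{"translation":[2.1,-3.1,0],"angular":[0,0,0.4],"hand":1},{"translation":[2.1,-3.1,0],"angular":[0,0,0.4],"hand":0.2},{"translation":[2.1,-3.1,0],"angular":[0,0,0.4],"hand":0.2},{"translation":[2.1,-3.1,-3],"angular":[0,0,0.4],"hand":0.2},{"translation":[2.1,-3.1,-3],"angular":[0,0,0],"hand":0.2},{"translation":[0,0,0],"angular":[0,0,0],"hand":0.2},{"translation":[0,0,0],"angular":[0,0,0],"hand":0.2}]' 15
cat > look.py <<'E'
import sys
from h import *
n=sys.argv[1]
s=r.read_state(); im=r.camera('wrist')[:,:,::-1].copy(); cv2.imwrite(f'pics/{n}.png',im)
C=wcam(s); m=R.from_quat(s['eef_rot']).as_matrix()
print('t',s['time'],s['ee_pos'].round(4),'jawyaw',np.degrees(np.arctan2(m[1,1],m[0,1])).round(2),'x',m[:,0].round(3),'w',round(s['width'],4),s['ft_force'].round(2))
for a in sys.argv[2:]:
    x,y,z=map(float,a.split(',')); pr=proj(C,[[x,y,z]])[0]
    mk=(im.max(2)<45).astype(np.uint8)
    r0,c0=int(pr[0]),int(pr[1]); w=np.zeros_like(mk); sl=(slice(max(r0-70,0),min(r0+70,265)),slice(max(0,c0-70),c0+70)); w[sl]=mk[sl]
    k,l,st,ce=cv2.connectedComponentsWithStats(w)
    for j in range(1,k):
        if st[j,4]<150: continue
        P=back(C,np.argwhere(l==j),z)[:,:2]; re=cv2.minAreaRect((P*1000).astype(np.float32))
        print(a,'proj',pr.round(),'box',st[j],'mean',P.mean(0).round(4),[np.round(v,1) for v in re])
E
python3 look.py w1 0.434,0.2266,0.048
```

```text
time: 2.0
ee_pos: [0.4317, 0.226, 0.1873]
eef_rot: [0.076, 0.703, -0.077, 0.703]
ft_force: [0.0, 0.1, -0.3]
width: 0.0535
t 2.0 [0.4317 0.226  0.1873] jawyaw 77.58 x [-0.001 -0.    -1.   ] w 0.0535 [ 0.02  0.14 -0.31]
0.434,0.2266,0.048 proj [233. 320.] box [315 242  17  14 188] mean [0.4468 0.226 ] [array([446.3, 226.3]), array([12.4, 10.5]), np.float64(77.6)]
```

View pics/w1.png

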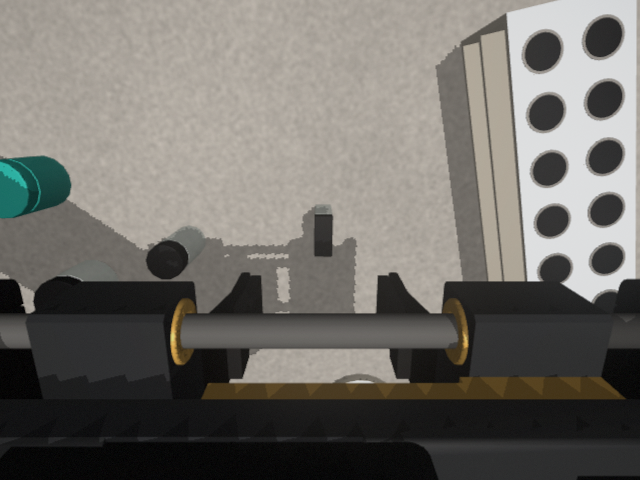

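The cuvette top is at about (235,323), within 3 px of the projection of the top-camera estimate. Back-projecting it now.

```bash
python3 - <<'E'
from h import *
im=cv2.imread('pics/w1.png'); s=r.read_state(); C=wcam(s)
cv2.imwrite('pics/w1c.png',cv2.resize(im[190:280,270:380],(770,600),interpolation=cv2.INTER_NEAREST))
print(im[235,300:345].max(1)); print(im[195:275,323].max(1))
E
```

```text
[176 158 127 117 115 114 113 115 117 118 116 114 113 101  71  52  52  51
  53  54  53  52  52  52  53  52  53  53  52  53  53  51 130 169 172 172
 172 175 176 177 175 174 177 176 175]
[173 172 173 175 177 177 172 169 169 150 138 128 116 111 112 113 113 115
 130  79  44  50  55  57  56  56  55  56  53  54  54  54  55  55  53  54
  53  54  52  52  52  51  52  52  50  51  51  48  45  44  43  44  43  43
  42  46  45  44  44  41  42  69 102 110 112 111 110 111 114 115 115 114
 114 114 112 112 110 112 116 116]
```

View pics/w1c.png

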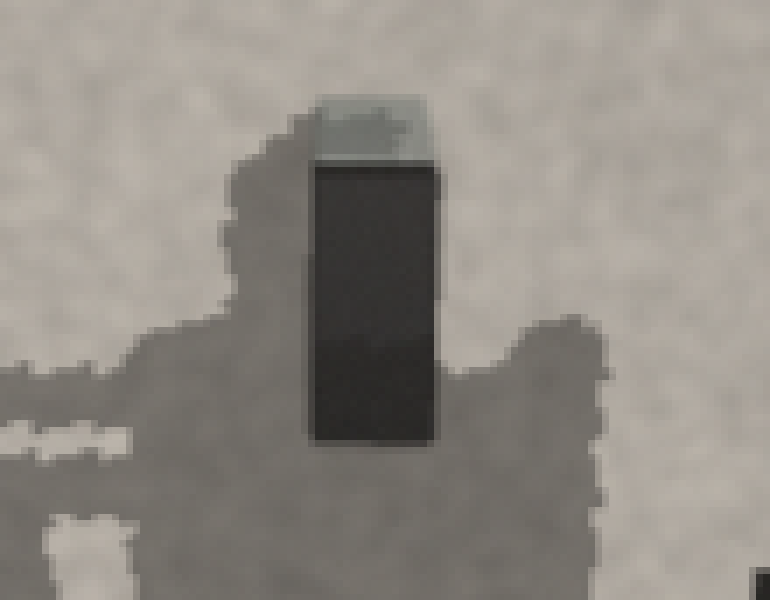

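```bash
python3 - <<'E'
from h import *
C=wcam(r.read_state()); print(back(C,[[235.5,323],[214,323],[256,323],[235,314],[235,332]],.048).round(4), r.read_state()['width'])
E
```

```text
[[0.4364 0.2299 0.048 ]
 [0.4199 0.2335 0.048 ]
 [0.4526 0.2264 0.048 ]
 [0.4345 0.2232 0.048 ]
 [0.4374 0.2367 0.048 ]] 0.053132833250990504
```

```bash
python3 -m pendant '[{"translation":[0.4,0.25,-2.5],"angular":[0,0,0],"hand":0},{"translation":[0,0,-3],"angular":[0,0,0],"hand":0},{"translation":[0,0,-3],"angular":[0,0,0],"hand":0},{"translation":[0,0,-3],"angular":[0,0,0],"hand":0},{"translation":[0,0,-2],"angular":[0,0,0],"hand":0},{"translation":[0,0,-0.8],"angular":[0,0,0],"hand":0},{"translation":[0,0,0],"angular":[0,0,0],"hand":0},{"translation":[0,0,0],"angular":[0,0,0],"hand":0}]' 10
python3 look.py w2; python3 -c "
from h import *
cv2.imwrite('pics/s2.png',r.camera('side')[100:300,150:450,::-1].repeat(2,0).repeat(2,1))"
```

```text
time: 2.85
ee_pos: [0.4364, 0.2301, 0.0458]
eef_rot: [0.076, 0.703, -0.075, 0.703]
ft_force: [0.1, -0.1, 0.5]
width: 0.0438
t 2.85 [0.4364 0.2301 0.0458] jawyaw 77.73 x [ 0.001  0.001 -1.   ] w 0.0438 [ 0.15 -0.06  0.5 ]
```

View pics/w2.png

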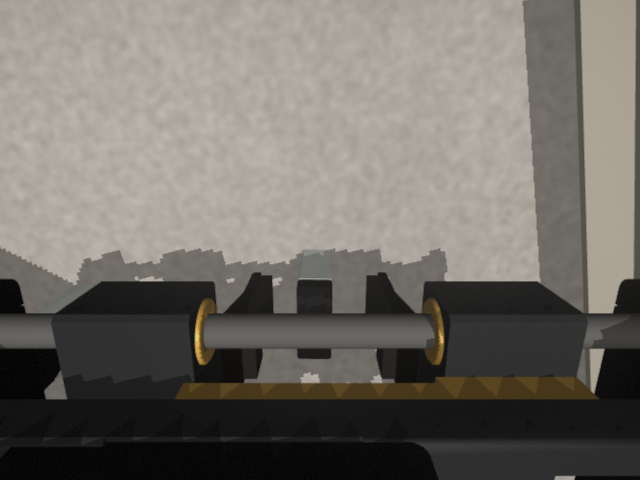

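View pics/s2.png

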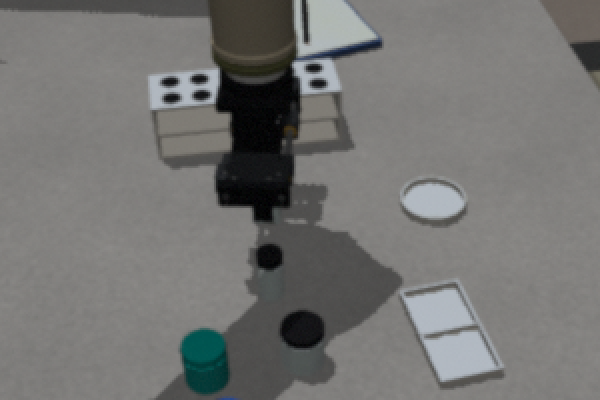

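The cuvette stands between the fingers, centred at col 315 against a jaw centre of about 320, which is about 2 mm off. I'm shifting −2 mm in y and closing.

```bash
python3 -m pendant '[{"translation":[0,-0.2,-0.1],"angular":[0,0,0],"hand":0},{"translation":[0,0,0],"angular":[0,0,0],"hand":-1},{"translation":[0,0,0],"angular":[0,0,0],"hand":-1},{"translation":[0,0,0],"angular":[0,0,0],"hand":-1},{"translation":[0,0,0],"angular":[0,0,0],"hand":-1},{"translation":[0,0,0],"angular":[0,0,0],"hand":-1},{"translation":[0,0,0],"angular":[0,0,0],"hand":-1}]' 10
python3 look.py w3
```

```text
time: 3.65
ee_pos: [0.4357, 0.2271, 0.0435]
eef_rot: [0.076, 0.703, -0.076, 0.703]
ft_force: [-0.1, -0.3, -0.4]
width: 0.0138
t 3.65 [0.4357 0.2271 0.0435] jawyaw 77.68 x [-0.  0. -1.] w 0.0138 [-0.08 -0.3  -0.45]
```

View pics/w3.png

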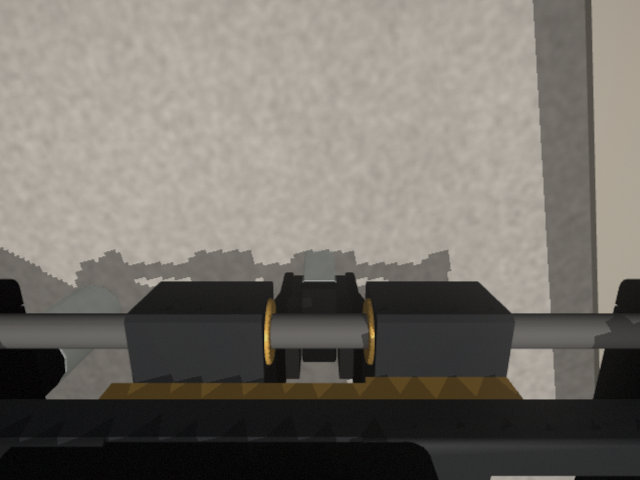

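Gripped: the opening is 13.8 mm, which matches a 14 mm cuvette. Next, lift and go to the left bay, about (0.594, 0.049). I'll check with the wrist view before lowering.

```bash
python3 -m pendant '[{"translation":[0,0,2],"angular":[0,0,0],"hand":-1},{"translation":[0,0,3.5],"angular":[0,0,0],"hand":-1},{"translation":[2,-2,3],"angular":[0,0,0],"hand":-1},{"translation":[2.3,-2.6,0],"angular":[0,0,0],"hand":-1},{"translation":[2.3,-2.6,0],"angular":[0,0,0],"hand":-1},{"translation":[2.3,-2.6,0],"angular":[0,0,0],"hand":-1},{"translation":[2.3,-2.6,0],"angular":[0,0,0],"hand":-1},{"translation":[2.3,-2.6,0],"angular":[0,0,0],"hand":-1},{"translation":[2.3,-2.6,0],"angular":[0,0,0],"hand":-1},{"translation":[0,0,0],"angular":[0,0,0],"hand":-1},{"translation":[0,0,0],"angular":[0,0,0],"hand":-1}]' 10
python3 look.py w4; python3 - <<'E'
from h import *
s=cv2.imread('pics/side0.png');C=cam('side')
w=(s.min(2)>140).astype(np.uint8); w[:185]=0; w[430:]=0; w[:,:330]=0;w[:,480:]=0
k,l,st,ce=cv2.connectedComponentsWithStats(cv2.morphologyEx(w,cv2.MORPH_CLOSE,np.ones((5,5))))
for j in range(1,k):
    if st[j,4]<200: continue
    P=back(C,np.argwhere(l==j),.009)[:,:2]
    rect=cv2.minAreaRect((P*1000).astype(np.float32)); print('white',st[j],[np.round(v,1) for v in rect])
E
```

```text
time: 4.8
ee_pos: [0.5938, 0.0504, 0.1282]
eef_rot: [0.076, 0.703, -0.077, 0.703]
ft_force: [-0.2, 0.3, -0.6]
width: 0.0142
t 4.8 [0.5938 0.0504 0.1282] jawyaw 77.59 x [-0.001 -0.    -1.   ] w 0.0142 [-0.19  0.25 -0.62]
white [350 192  33  17 443] [array([635.2, 220.5]), array([58.7, 76.6]), np.float64(79.9)]
white [ 350  239   52   52 1474] [array([602.3,  20.8]), array([ 67.1, 130.3]), np.float64(5.3)]
white [ 386  329   82   82 3078] [array([ 624.8, -226.3]), array([ 70.6, 141.3]), np.float64(17.8)]
```

View pics/w4.png

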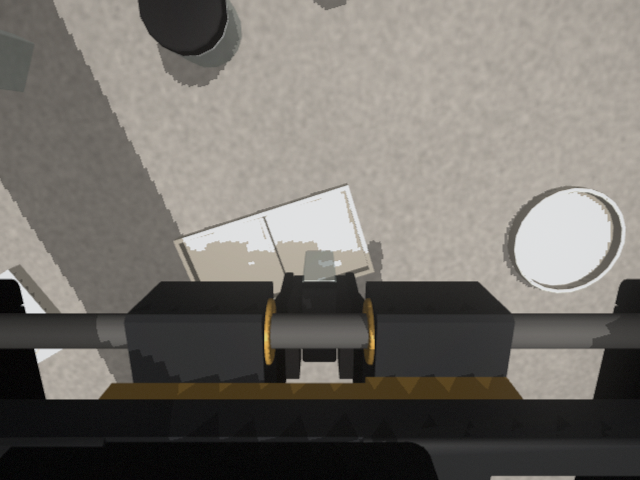

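```bash
python3 - <<'E'
from h import *
C=wcam(r.read_state())
P=back(C,[[240,177],[184,348],[271,372]],.011)[:,:2]; print(P.round(4)); print('centre',((P[0]+P[2])/2).round(4), np.linalg.norm(P[0]-P[1]),np.linalg.norm(P[1]-P[2]))
c=np.array([.5995,.019]);a=np.radians(5.4);u=np.array([-np.sin(a),np.cos(a)])
print(c+.0315*u,c-.0315*u)
c=np.array([.6228,-.2276]);a=np.radians(18);u=np.array([-np.sin(a),np.cos(a)]);print(c+.033*u,c-.033*u)
E
```

```text
[[ 0.5729 -0.0463]
 [ 0.5599  0.0794]
 [ 0.6254  0.0842]]
centre [0.5992 0.019 ] 0.12643417333126594 0.06565166503691093
[0.59653559 0.0503602 ] [ 0.60246441 -0.0123602 ]
[ 0.61260244 -0.19621513] [ 0.63299756 -0.25898487]
```

All three views agree on the tray centre, (0.599, 0.019), so the left bay is at (0.5965, 0.0504). Lowering into it.

```bash
python3 -m pendant '[{"translation":[0.25,0,-2.5],"angular":[0,0,0],"hand":-1},{"translation":[0,0,-2.5],"angular":[0,0,0],"hand":-1},{"translation":[0,0,-2],"angular":[0,0,0],"hand":-1},{"translation":[0,0,-0.8],"angular":[0,0,0],"hand":-1},{"translation":[0,0,0],"angular":[0,0,0],"hand":-1},{"translation":[0,0,0],"angular":[0,0,0],"hand":-1}]' 10
python3 -m pendant '[{"translation":[0,0,-0.2],"angular":[0,0,0],"hand":-1},{"translation":[0,0,0],"angular":[0,0,0],"hand":-1}]'
python3 -m pendant '[{"translation":[0,0,-0.1],"angular":[0,0,0],"hand":-1},{"translation":[0,0,0],"angular":[0,0,0],"hand":-1}]'
```

```text
time: 5.45
ee_pos: [0.5966, 0.0517, 0.0515]
eef_rot: [0.076, 0.703, -0.075, 0.703]
ft_force: [-0.0, 0.3, 0.3]
width: 0.0143
time: 5.65
ee_pos: [0.5967, 0.0513, 0.0493]
eef_rot: [0.076, 0.703, -0.076, 0.703]
ft_force: [-0.6, 0.6, 0.2]
width: 0.0135
time: 5.85
ee_pos: [0.5963, 0.0511, 0.0477]
eef_rot: [0.076, 0.703, -0.076, 0.703]
ft_force: [-0.4, -0.3, -0.4]
width: 0.0139
```

```bash
python3 -m pendant '[{"translation":[0,0,-0.1],"angular":[0,0,0],"hand":-1},{"translation":[0,0,0],"angular":[0,0,0],"hand":-1}]'
python3 -m pendant '[{"translation":[0,0,-0.1],"angular":[0,0,0],"hand":-1},{"translation":[0,0,0],"angular":[0,0,0],"hand":-1}]'
python3 look.py w5
```

```text
time: 6.05
ee_pos: [0.5964, 0.0511, 0.0466]
eef_rot: [0.076, 0.703, -0.076, 0.703]
ft_force: [-1.1, -0.4, -0.9]
width: 0.0141
time: 6.25
ee_pos: [0.5965, 0.051, 0.0464]
eef_rot: [0.076, 0.703, -0.076, 0.703]
ft_force: [-3.3, -1.2, 8.5]
width: 0.0141
t 6.25 [0.5965 0.051  0.0464] jawyaw 77.67 x [ 0.  0. -1.] w 0.0141 [-3.3  -1.2   8.45]
```

View pics/w5.png

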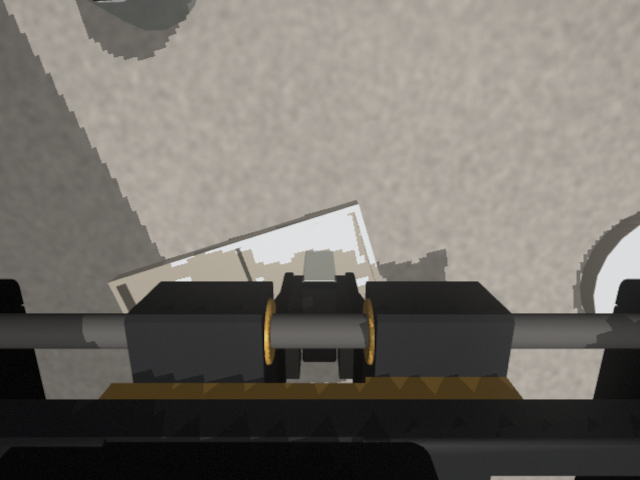

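Contact with the floor at z=0.0465 (8.5 N). Easing off slightly, opening and rising, then over to cuvette B at (0.437, −0.115) with the jaw turned −24.7°.

```bash
python3 -m pendant '[{"translation":[0,0,0.08],"angular":[0,0,0],"hand":-1},{"translation":[0,0,0],"angular":[0,0,0],"hand":0},{"translation":[0,0,0],"angular":[0,0,0],"hand":0},{"translation":[0,0,0],"angular":[0,0,0],"hand":0},{"translation":[0,0,0],"angular":[0,0,0],"hand":0},{"translation":[0,0,2],"angular":[0,0,0],"hand":0},{"translation":[0,0,4],"angular":[0,0,0],"hand":0},{"translation":[0,0,4],"angular":[0,0,0],"hand":0},{"translation":[-2,-2,4],"angular":[0,0,-3.1],"hand":0},{"translation":[-2,-2.1,0],"angular":[0,0,-3.1],"hand":0},{"translation":[-2,-2.1,0],"angular":[0,0,-3.1],"hand":0},{"translation":[-2,-2.1,0],"angular":[0,0,-3.1],"hand":0},{"translation":[-2,-2.1,0],"angular":[0,0,-3.1],"hand":0},{"translation":[-2,-2.1,0],"angular":[0,0,-3.1],"hand":0},{"translation":[-2,-2.1,0],"angular":[0,0,-3.1],"hand":0},{"translation":[-2,-2.1,0],"angular":[0,0,-3.1],"hand":0},{"translation":[0,0,0],"angular":[0,0,0],"hand":0},{"translation":[0,0,0],"angular":[0,0,0],"hand":0}]' 10
python3 look.py w6; python3 -c "
from h import *
cv2.imwrite('pics/s6.png',r.camera('side')[150:420,220:500,::-1].repeat(2,0).repeat(2,1))"
```

```text
time: 8.1
ee_pos: [0.4363, -0.116, 0.1866]
eef_rot: [0.226, 0.67, -0.225, 0.67]
ft_force: [0.8, 0.2, 0.2]
width: 0.0437
t 8.1 [ 0.4363 -0.116   0.1866] jawyaw 52.86 x [ 0.001  0.001 -1.   ] w 0.0437 [0.85 0.2  0.19]
```

View pics/w6.png

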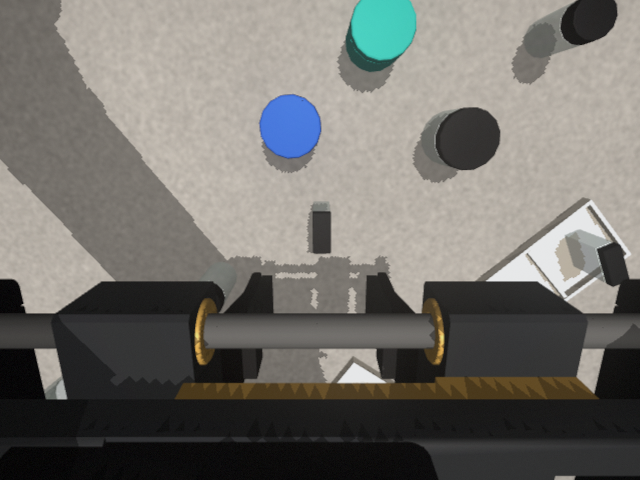

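View pics/s6.png

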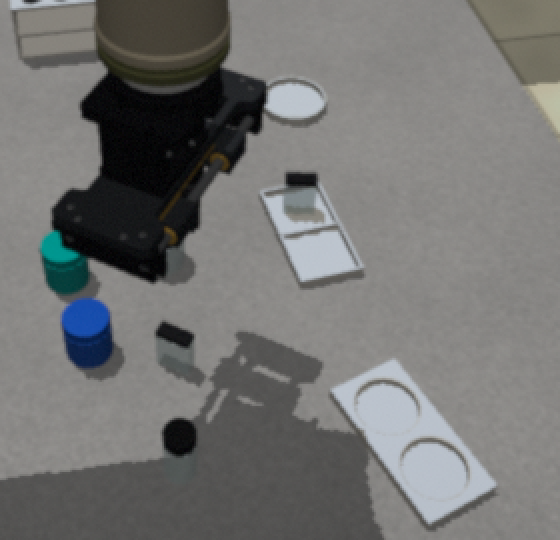

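Cuvette A stands upright in the left bay. Cuvette B's top is centred at (231.5, 321) and aligned with the jaws.

```bash
python3 - <<'E'
from h import *
s=r.read_state();C=wcam(s);m=R.from_quat(s['eef_rot']).as_matrix()
p=back(C,[231.5,321],.048)[0]; print(p.round(4),(m.T@(p-s['ee_pos'])).round(4))
E
```

```text
[ 0.4383 -0.1138  0.048 ] [0.1385 0.002  0.0003]
```

The 2 mm the wrist camera reads matches the bias I saw before, so I'm already centred. Descending.

```bash
python3 -m pendant '[{"translation":[0,0.1,-2.5],"angular":[0,0,0],"hand":0},{"translation":[0,0,-3],"angular":[0,0,0],"hand":0},{"translation":[0,0,-3],"angular":[0,0,0],"hand":0},{"translation":[0,0,-3],"angular":[0,0,0],"hand":0},{"translation":[0,0,-2],"angular":[0,0,0],"hand":0},{"translation":[0,0,-0.8],"angular":[0,0,0],"hand":0},{"translation":[0,0,0],"angular":[0,0,0],"hand":0}]' 10
python3 look.py w7
```

```text
time: 8.9
ee_pos: [0.436, -0.1145, 0.0426]
eef_rot: [0.224, 0.671, -0.225, 0.67]
ft_force: [0.7, -0.0, 0.5]
width: 0.0435
t 8.9 [ 0.436  -0.1145  0.0426] jawyaw 52.94 x [-0.002 -0.    -1.   ] w 0.0435 [ 0.75 -0.02  0.48]
```

View pics/w7.png

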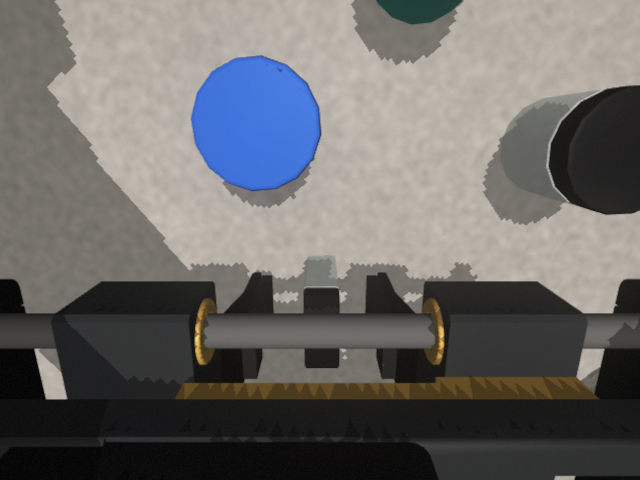

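Centred (321 vs 320). Closing, lifting, and moving to the right bay (0.6025, −0.0124).

```bash
python3 -m pendant '[{"translation":[0,0,0.1],"angular":[0,0,0],"hand":-1},{"translation":[0,0,0],"angular":[0,0,0],"hand":-1},{"translation":[0,0,0],"angular":[0,0,0],"hand":-1},{"translation":[0,0,0],"angular":[0,0,0],"hand":-1},{"translation":[0,0,0],"angular":[0,0,0],"hand":-1},{"translation":[0,0,0],"angular":[0,0,0],"hand":-1}]' 10
python3 -m pendant '[{"translation":[0,0,2],"angular":[0,0,0],"hand":-1},{"translation":[0,0,3.5],"angular":[0,0,0],"hand":-1},{"translation":[0,0,3],"angular":[0,0,0],"hand":-1},{"translation":[2.8,1.7,0],"angular":[0,0,0],"hand":-1},{"translation":[2.8,1.7,0],"angular":[0,0,0],"hand":-1},{"translation":[2.8,1.7,0],"angular":[0,0,0],"hand":-1},{"translation":[2.8,1.7,0],"angular":[0,0,0],"hand":-1},{"translation":[2.8,1.7,0],"angular":[0,0,0],"hand":-1},{"translation":[2.6,1.7,0],"angular":[0,0,0],"hand":-1},{"translation":[0,0,0],"angular":[0,0,0],"hand":-1},{"translation":[0,0,0],"angular":[0,0,0],"hand":-1}]' 10
python3 look.py w8
```

```text
time: 9.55
ee_pos: [0.4365, -0.1149, 0.0446]
eef_rot: [0.225, 0.67, -0.225, 0.67]
ft_force: [-0.5, 0.9, 4.4]
width: 0.0139
time: 10.65
ee_pos: [0.6021, -0.0128, 0.1287]
eef_rot: [0.224, 0.671, -0.225, 0.67]
ft_force: [-1.5, 0.3, -0.5]
width: 0.0142
t 10.65 [ 0.6021 -0.0128  0.1287] jawyaw 52.92 x [-0.001 -0.001 -1.   ] w 0.0142 [-1.47  0.26 -0.55]
```

View pics/w8.png

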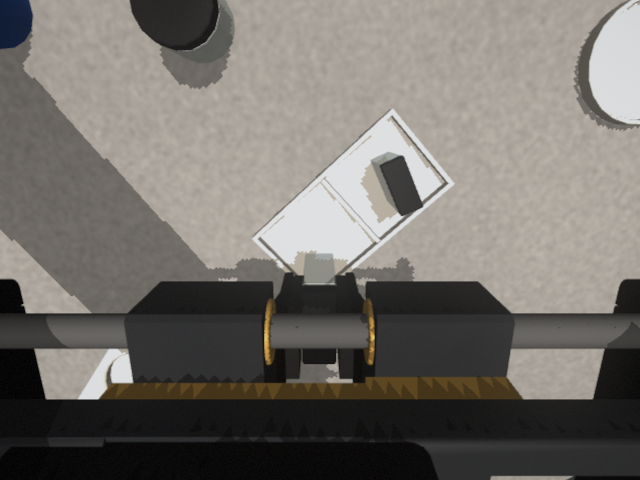

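```bash
python3 -m pendant '[{"translation":[0,0,-2.5],"angular":[0,0,0],"hand":-1},{"translation":[0,0,-2.5],"angular":[0,0,0],"hand":-1},{"translation":[0,0,-2],"angular":[0,0,0],"hand":-1},{"translation":[0,0,-0.7],"angular":[0,0,0],"hand":-1},{"translation":[0,0,-0.2],"angular":[0,0,0],"hand":-1},{"translation":[0,0,0],"angular":[0,0,0],"hand":-1}]' 10
python3 -m pendant '[{"translation":[0,0,-0.1],"angular":[0,0,0],"hand":-1},{"translation":[0,0,0],"angular":[0,0,0],"hand":-1}]'
python3 -m pendant '[{"translation":[0,0,-0.1],"angular":[0,0,0],"hand":-1},{"translation":[0,0,0],"angular":[0,0,0],"hand":-1}]'
```

```text
time: 11.3
ee_pos: [0.6025, -0.0133, 0.0512]
eef_rot: [0.225, 0.67, -0.225, 0.671]
ft_force: [0.2, 0.8, -0.1]
width: 0.0138
time: 11.5
ee_pos: [0.6027, -0.0129, 0.0502]
eef_rot: [0.225, 0.67, -0.225, 0.671]
ft_force: [-0.3, 0.5, -0.1]
width: 0.0138
time: 11.7
ee_pos: [0.6024, -0.0129, 0.0485]
eef_rot: [0.225, 0.67, -0.225, 0.67]
ft_force: [-0.5, -0.1, -0.9]
width: 0.0139
```

```bash
python3 -m pendant '[{"translation":[0,0,-0.1],"angular":[0,0,0],"hand":-1},{"translation":[0,0,0],"angular":[0,0,0],"hand":-1}]'
python3 -m pendant '[{"translation":[0,0,-0.07],"angular":[0,0,0],"hand":-1},{"translation":[0,0,0],"angular":[0,0,0],"hand":-1}]'
```

```text
time: 11.9
ee_pos: [0.6024, -0.0128, 0.0476]
eef_rot: [0.225, 0.67, -0.225, 0.67]
ft_force: [-2.3, 0.4, 3.4]
width: 0.0139
time: 12.1
ee_pos: [0.6024, -0.0129, 0.0475]
eef_rot: [0.225, 0.67, -0.225, 0.67]
ft_force: [-4.3, -0.5, 10.2]
width: 0.0139
```

Contact again (10 N). Releasing, rising, and going over vial A at (0.4245, 0.107).

```bash
python3 -m pendant '[{"translation":[0,0,0.1],"angular":[0,0,0],"hand":-1},{"translation":[0,0,0],"angular":[0,0,0],"hand":0},{"translation":[0,0,0],"angular":[0,0,0],"hand":0},{"translation":[0,0,0],"angular":[0,0,0],"hand":0},{"translation":[0,0,0],"angular":[0,0,0],"hand":0},{"translation":[0,0,2],"angular":[0,0,0],"hand":0},{"translation":[0,0,4],"angular":[0,0,0],"hand":0},{"translation":[0,0,4],"angular":[0,0,0],"hand":0},{"translation":[0,0,4],"angular":[0,0,0],"hand":0.3},{"translation":[-3,2,0],"angular":[0,0,3],"hand":0.3},{"translation":[-3,2,0],"angular":[0,0,3],"hand":0.3},{"translation":[-3,2,0],"angular":[0,0,3],"hand":0.3},{"translation":[-3,2,0],"angular":[0,0,3],"hand":0.3},{"translation":[-3,2,0],"angular":[0,0,3],"hand":0.3},{"translation":[-2.8,2,0],"angular":[0,0,3],"hand":0.3},{"translation":[0,0,0],"angular":[0,0,0],"hand":0.3},{"translation":[0,0,0],"angular":[0,0,0],"hand":0.3}]' 10
python3 look.py w9 0.4245,0.107,0.06;  python3 -c "
from h import *
cv2.imwrite('pics/s9.png',r.camera('side')[150:420,220:500,::-1].repeat(2,0).repeat(2,1))"
```

```text
time: 13.8
ee_pos: [0.4242, 0.1074, 0.188]
eef_rot: [0.117, 0.697, -0.117, 0.698]
ft_force: [-0.6, 1.8, -0.2]
width: 0.0563
t 13.8 [0.4242 0.1074 0.188 ] jawyaw 70.93 x [ 0.001  0.001 -1.   ] w 0.0563 [-0.62  1.81 -0.21]
```

View pics/w9.png

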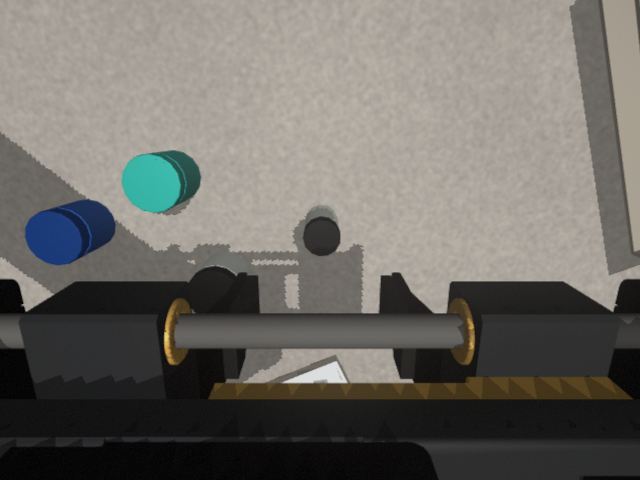

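View pics/s9.png

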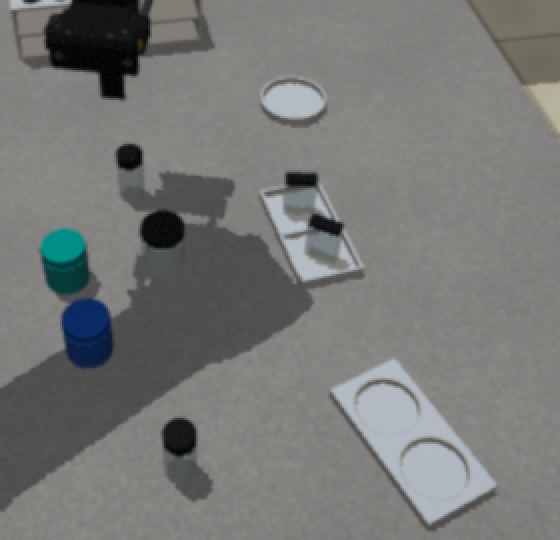

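Both cuvettes stand in their bays. The vial A cap is centred at about (236, 321).

```bash
python3 - <<'E'
from h import *
s=r.read_state();C=wcam(s);m=R.from_quat(s['eef_rot']).as_matrix()
p=back(C,[236.5,321.3],.06)[0]; print(p.round(4),(m.T@(p-s['ee_pos'])).round(4))
E
python3 -m pendant '[{"translation":[0,0,-2.5],"angular":[0,0,0],"hand":0.3},{"translation":[0,0,-3],"angular":[0,0,0],"hand":0.3},{"translation":[0,0,-3],"angular":[0,0,0],"hand":0.3},{"translation":[0,0,-3],"angular":[0,0,0],"hand":0.3},{"translation":[0,0,-2],"angular":[0,0,0],"hand":0.3},{"translation":[0,0,-0.5],"angular":[0,0,0],"hand":0.3},{"translation":[0,0,0],"angular":[0,0,0],"hand":0.3}]' 10
python3 look.py w10
```

```text
[0.427  0.1081 0.06  ] [0.1278 0.0021 0.0013]
time: 14.6
ee_pos: [0.4245, 0.1064, 0.0473]
eef_rot: [0.117, 0.698, -0.118, 0.697]
ft_force: [0.2, -0.3, -0.3]
width: 0.0566
t 14.6 [0.4245 0.1064 0.0473] jawyaw 70.8 x [-0.001 -0.001 -1.   ] w 0.0566 [ 0.21 -0.25 -0.3 ]
```

View pics/w10.png

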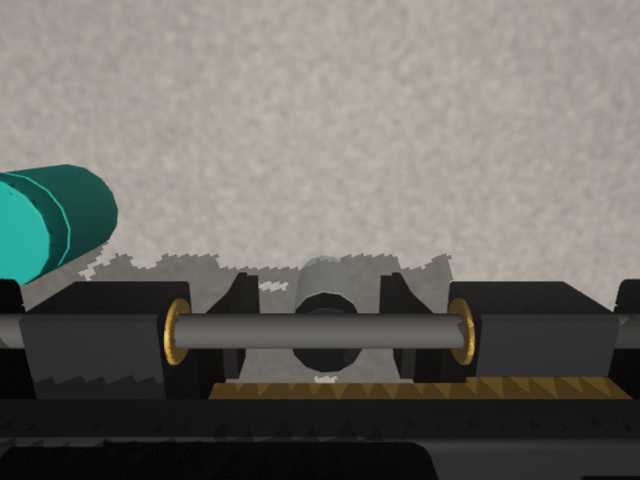

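Cap centre is at about col 327 vs jaw centre 319, so about 3 mm off along the jaw axis. Correcting and closing.

```bash
python3 -m pendant '[{"translation":[0.1,0.28,0],"angular":[0,0,0],"hand":0.3},{"translation":[0,0,0],"angular":[0,0,0],"hand":-1},{"translation":[0,0,0],"angular":[0,0,0],"hand":-1},{"translation":[0,0,0],"angular":[0,0,0],"hand":-1},{"translation":[0,0,0],"angular":[0,0,0],"hand":-1},{"translation":[0,0,0],"angular":[0,0,0],"hand":-1},{"translation":[0,0,0],"angular":[0,0,0],"hand":-1}]' 12
python3 look.py w11
```

```text
time: 15.35
ee_pos: [0.4253, 0.1099, 0.0477]
eef_rot: [0.117, 0.697, -0.117, 0.697]
ft_force: [-0.2, -0.5, 2.1]
width: 0.0277
t 15.35 [0.4253 0.1099 0.0477] jawyaw 70.88 x [ 0.  0. -1.] w 0.0277 [-0.23 -0.49  2.07]
```

View pics/w11.png

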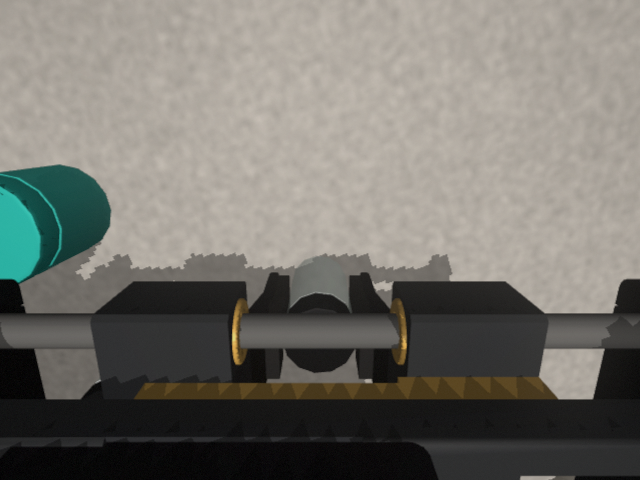

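Gripped at 27.7 mm. Lift high and carry to the left well (0.6126, −0.1962).

```bash
python3 -m pendant '[{"translation":[0,0,2],"angular":[0,0,0],"hand":-1},{"translation":[0,0,3.5],"angular":[0,0,0],"hand":-1},{"translation":[0,0,3.5],"angular":[0,0,0],"hand":-1},{"translation":[0,0,2],"angular":[0,0,0],"hand":-1},{"translation":[2.1,-3.4,0],"angular":[0,0,0],"hand":-1},{"translation":[2.1,-3.4,0],"angular":[0,0,0],"hand":-1},{"translation":[2.1,-3.4,0],"angular":[0,0,0],"hand":-1},{"translation":[2.1,-3.4,0],"angular":[0,0,0],"hand":-1},{"translation":[2.1,-3.4,0],"angular":[0,0,0],"hand":-1},{"translation":[2.1,-3.4,0],"angular":[0,0,0],"hand":-1},{"translation":[2.1,-3.4,0],"angular":[0,0,0],"hand":-1},{"translation":[2.1,-3.4,0],"angular":[0,0,0],"hand":-1},{"translation":[1.9,-3.4,0],"angular":[0,0,0],"hand":-1},{"translation":[0,0,0],"angular":[0,0,0],"hand":-1},{"translation":[0,0,0],"angular":[0,0,0],"hand":-1}]' 12
python3 look.py w12
```

```text
time: 16.9
ee_pos: [0.6119, -0.197, 0.1569]
eef_rot: [0.118, 0.698, -0.118, 0.697]
ft_force: [0.3, 0.4, -1.3]
width: 0.028
t 16.9 [ 0.6119 -0.197   0.1569] jawyaw 70.78 x [-0.001 -0.    -1.   ] w 0.028 [ 0.3   0.39 -1.34]
```

View pics/w12.png

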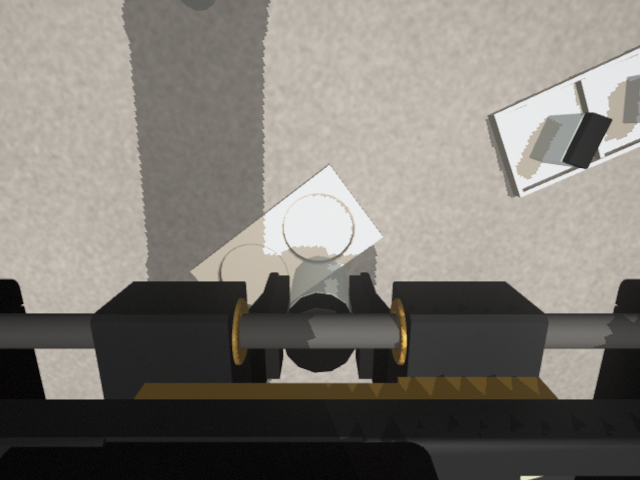

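```bash
python3 - <<'E'
from h import *
print(back(wcam(r.read_state()),[228,318],.011).round(4))
E
python3 -m pendant '[{"translation":[0,0,-3],"angular":[0,0,0],"hand":-1},{"translation":[0,0,-3],"angular":[0,0,0],"hand":-1},{"translation":[0,0,-2.5],"angular":[0,0,0],"hand":-1},{"translation":[0,0,-1.2],"angular":[0,0,0],"hand":-1},{"translation":[0,0,-0.6],"angular":[0,0,0],"hand":-1},{"translation":[0,0,0],"angular":[0,0,0],"hand":-1}]' 12
python3 -m pendant '[{"translation":[0,0,-0.1],"angular":[0,0,0],"hand":-1},{"translation":[0,0,0],"angular":[0,0,0],"hand":-1}]'
```

```text
[[ 0.6114 -0.1958  0.011 ]]
time: 17.55
ee_pos: [0.6124, -0.1955, 0.0548]
eef_rot: [0.117, 0.697, -0.117, 0.697]
ft_force: [0.0, -0.4, 0.3]
width: 0.0273
time: 17.75
ee_pos: [0.6129, -0.1962, 0.0548]
eef_rot: [0.117, 0.697, -0.117, 0.698]
ft_force: [0.1, 0.2, -0.6]
width: 0.0276
```

The well centre from the wrist view (0.611, −0.196) agrees. Creeping down.

```bash
python3 -m pendant '[{"translation":[0,0,-0.15],"angular":[0,0,0],"hand":-1},{"translation":[0,0,0],"angular":[0,0,0],"hand":-1}]'
python3 -m pendant '[{"translation":[0,0,-0.1],"angular":[0,0,0],"hand":-1},{"translation":[0,0,0],"angular":[0,0,0],"hand":-1}]'
python3 -m pendant '[{"translation":[0,0,-0.08],"angular":[0,0,0],"hand":-1},{"translation":[0,0,0],"angular":[0,0,0],"hand":-1}]'
```

```text
time: 17.95
ee_pos: [0.6124, -0.1961, 0.0524]
eef_rot: [0.118, 0.697, -0.117, 0.697]
ft_force: [-0.4, -0.1, -0.1]
width: 0.0276
time: 18.15
ee_pos: [0.6122, -0.1961, 0.0511]
eef_rot: [0.117, 0.697, -0.117, 0.697]
ft_force: [0.5, 0.6, -0.1]
width: 0.0276
time: 18.35
ee_pos: [0.6124, -0.1962, 0.0509]
eef_rot: [0.118, 0.697, -0.117, 0.697]
ft_force: [-1.5, 0.7, 4.4]
width: 0.0272
```

Contact (4.4 N). Release, rise, and over to vial B at (0.424, −0.218).

```bash
python3 -m pendant '[{"translation":[0,0,0.05],"angular":[0,0,0],"hand":-1},{"translation":[0,0,0],"angular":[0,0,0],"hand":0.3},{"translation":[0,0,0],"angular":[0,0,0],"hand":0.3},{"translation":[0,0,0],"angular":[0,0,0],"hand":0.3},{"translation":[0,0,0],"angular":[0,0,0],"hand":0.3},{"translation":[0,0,2],"angular":[0,0,0],"hand":0.3},{"translation":[0,0,4],"angular":[0,0,0],"hand":0.3},{"translation":[0,0,4],"angular":[0,0,0],"hand":0.3},{"translation":[0,0,3.7],"angular":[0,0,0],"hand":0.3},{"translation":[-3.8,-0.45,0],"angular":[0,0,0],"hand":0.3},{"translation":[-3.8,-0.45,0],"angular":[0,0,0],"hand":0.3},{"translation":[-3.8,-0.45,0],"angular":[0,0,0],"hand":0.3},{"translation":[-3.8,-0.45,0],"angular":[0,0,0],"hand":0.3},{"translation":[-3.6,-0.4,0],"angular":[0,0,0],"hand":0.3},{"translation":[0,0,0],"angular":[0,0,0],"hand":0.3},{"translation":[0,0,0],"angular":[0,0,0],"hand":0.3}]' 12
python3 look.py w13;  python3 -c "
from h import *
cv2.imwrite('pics/s13.png',r.camera('side')[150:420,220:500,::-1].repeat(2,0).repeat(2,1))"
```

```text
time: 19.95
ee_pos: [0.4243, -0.218, 0.1883]
eef_rot: [0.118, 0.697, -0.117, 0.698]
ft_force: [0.1, 0.2, -0.4]
width: 0.0566
t 19.95 [ 0.4243 -0.218   0.1883] jawyaw 70.86 x [ 0.002  0.001 -1.   ] w 0.0566 [ 0.08  0.23 -0.37]
```

View pics/w13.png

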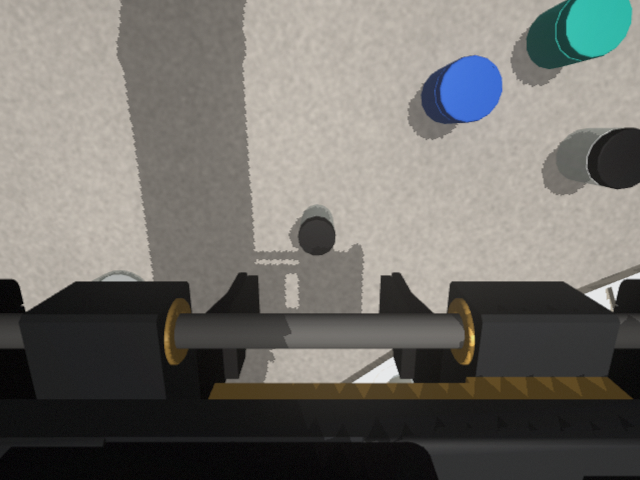

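View pics/s13.png

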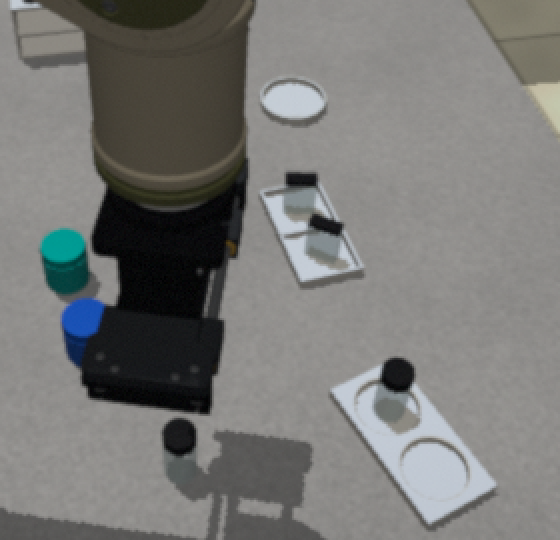

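Vial A is fine in its well. Descending on vial B (cap at (236,317), nearly centred).

```bash
python3 -m pendant '[{"translation":[0,0,-2.5],"angular":[0,0,0],"hand":0.3},{"translation":[0,0,-3],"angular":[0,0,0],"hand":0.3},{"translation":[0,0,-3],"angular":[0,0,0],"hand":0.3},{"translation":[0,0,-3],"angular":[0,0,0],"hand":0.3},{"translation":[0,0,-2],"angular":[0,0,0],"hand":0.3},{"translation":[0,0,-0.5],"angular":[0,0,0],"hand":0.3},{"translation":[0,0,0],"angular":[0,0,0],"hand":0.3}]' 12
python3 look.py w14
```

```text
time: 20.75
ee_pos: [0.4244, -0.2181, 0.0474]
eef_rot: [0.117, 0.698, -0.118, 0.697]
ft_force: [-0.5, -0.1, 0.1]
width: 0.0565
t 20.75 [ 0.4244 -0.2181  0.0474] jawyaw 70.91 x [-0.002 -0.001 -1.   ] w 0.0565 [-0.48 -0.06  0.15]
```

View pics/w14.png

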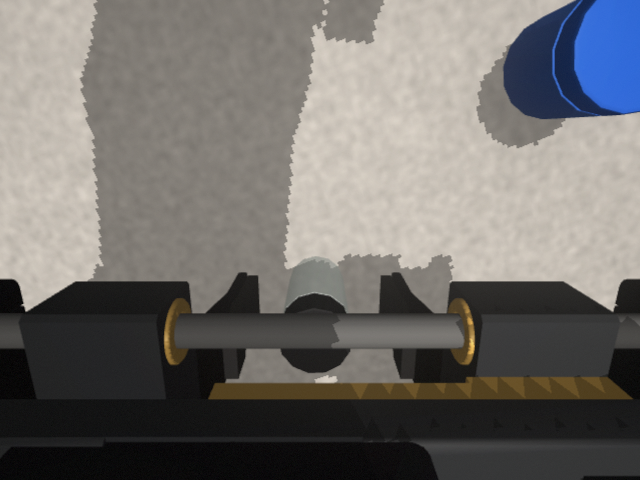

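Centred at 315.5 vs 319. Shifting −1.5 mm along the jaw axis and closing.

```bash
python3 -m pendant '[{"translation":[-0.05,-0.14,0],"angular":[0,0,0],"hand":0.3},{"translation":[0,0,0],"angular":[0,0,0],"hand":-1},{"translation":[0,0,0],"angular":[0,0,0],"hand":-1},{"translation":[0,0,0],"angular":[0,0,0],"hand":-1},{"translation":[0,0,0],"angular":[0,0,0],"hand":-1},{"translation":[0,0,0],"angular":[0,0,0],"hand":-1},{"translation":[0,0,0],"angular":[0,0,0],"hand":-1}]' 12
python3 -m pendant '[{"translation":[0,0,2],"angular":[0,0,0],"hand":-1},{"translation":[0,0,3.5],"angular":[0,0,0],"hand":-1},{"translation":[0,0,3.5],"angular":[0,0,0],"hand":-1},{"translation":[0,0,2],"angular":[0,0,0],"hand":-1},{"translation":[3.5,-0.7,0],"angular":[0,0,0],"hand":-1},{"translation":[3.5,-0.7,0],"angular":[0,0,0],"hand":-1},{"translation":[3.5,-0.7,0],"angular":[0,0,0],"hand":-1},{"translation":[3.5,-0.7,0],"angular":[0,0,0],"hand":-1},{"translation":[3.5,-0.7,0],"angular":[0,0,0],"hand":-1},{"translation":[3.4,-0.5,0],"angular":[0,0,0],"hand":-1},{"translation":[0,0,0],"angular":[0,0,0],"hand":-1},{"translation":[0,0,0],"angular":[0,0,0],"hand":-1}]' 12
python3 look.py w15
```

```text
time: 21.5
ee_pos: [0.4239, -0.2195, 0.048]
eef_rot: [0.117, 0.697, -0.117, 0.697]
ft_force: [0.0, -0.1, 1.8]
width: 0.0272
time: 22.7
ee_pos: [0.6326, -0.2597, 0.1569]
eef_rot: [0.117, 0.698, -0.118, 0.697]
ft_force: [0.9, -0.3, 0.1]
width: 0.0274
t 22.7 [ 0.6326 -0.2597  0.1569] jawyaw 70.89 x [-0.002 -0.    -1.   ] w 0.0274 [ 0.94 -0.33  0.13]
```

View pics/w15.png

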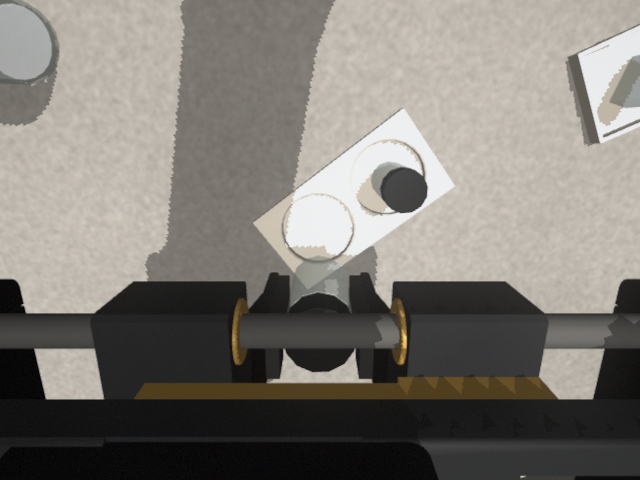

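The view matches the first vial's (well at (228,318)), and vial A stands in its well. Lowering.

```bash
python3 -m pendant '[{"translation":[0,0,-3],"angular":[0,0,0],"hand":-1},{"translation":[0,0,-3],"angular":[0,0,0],"hand":-1},{"translation":[0,0,-2.5],"angular":[0,0,0],"hand":-1},{"translation":[0,0,-1.2],"angular":[0,0,0],"hand":-1},{"translation":[0,0,-0.6],"angular":[0,0,0],"hand":-1},{"translation":[0,0,-0.1],"angular":[0,0,0],"hand":-1},{"translation":[0,0,0],"angular":[0,0,0],"hand":-1}]' 12
python3 -m pendant '[{"translation":[0,0,-0.12],"angular":[0,0,0],"hand":-1},{"translation":[0,0,0],"angular":[0,0,0],"hand":-1}]'
python3 -m pendant '[{"translation":[0,0,-0.07],"angular":[0,0,0],"hand":-1},{"translation":[0,0,0],"angular":[0,0,0],"hand":-1}]'
```

```text
time: 23.45
ee_pos: [0.6332, -0.2599, 0.0551]
eef_rot: [0.117, 0.697, -0.118, 0.698]
ft_force: [-0.1, 0.3, 0.2]
width: 0.0276
time: 23.65
ee_pos: [0.6331, -0.2596, 0.0534]
eef_rot: [0.117, 0.697, -0.117, 0.698]
ft_force: [-0.7, 0.2, -1.2]
width: 0.0278
time: 23.85
ee_pos: [0.6329, -0.2595, 0.0521]
eef_rot: [0.117, 0.697, -0.117, 0.697]
ft_force: [0.5, -0.1, -0.6]
width: 0.0274
```

```bash
python3 -m pendant '[{"translation":[0,0,-0.1],"angular":[0,0,0],"hand":-1},{"translation":[0,0,0],"angular":[0,0,0],"hand":-1}]'
python3 -m pendant '[{"translation":[0,0,-0.06],"angular":[0,0,0],"hand":-1},{"translation":[0,0,0],"angular":[0,0,0],"hand":-1}]'
```

```text
time: 24.05
ee_pos: [0.6329, -0.2596, 0.0511]
eef_rot: [0.117, 0.697, -0.117, 0.697]
ft_force: [-0.3, -0.3, 1.5]
width: 0.0276
time: 24.25
ee_pos: [0.633, -0.2596, 0.0511]
eef_rot: [0.118, 0.697, -0.117, 0.697]
ft_force: [-1.8, 1.6, 6.0]
width: 0.0271
```

Contact (6 N). Release, rise, and over to the black-lidded jar at (0.4435, 0.010).

```bash
python3 -m pendant '[{"translation":[0,0,0.06],"angular":[0,0,0],"hand":-1},{"translation":[0,0,0],"angular":[0,0,0],"hand":0.3},{"translation":[0,0,0],"angular":[0,0,0],"hand":0.3},{"translation":[0,0,0],"angular":[0,0,0],"hand":0.3},{"translation":[0,0,0],"angular":[0,0,0],"hand":0.3},{"translation":[0,0,2],"angular":[0,0,0],"hand":0.3},{"translation":[0,0,4],"angular":[0,0,0],"hand":0.3},{"translation":[0,0,4],"angular":[0,0,0],"hand":0.3},{"translation":[0,0,3.7],"angular":[0,0,0],"hand":0.7},{"translation":[-2.4,3.4,0],"angular":[0,0,0],"hand":0.7},{"translation":[-2.4,3.4,0],"angular":[0,0,0],"hand":0.7},{"translation":[-2.4,3.4,0],"angular":[0,0,0],"hand":0.7},{"translation":[-2.4,3.4,0],"angular":[0,0,0],"hand":0.7},{"translation":[-2.4,3.4,0],"angular":[0,0,0],"hand":0.7},{"translation":[-2.4,3.4,0],"angular":[0,0,0],"hand":0.7},{"translation":[-2.3,3.4,0],"angular":[0,0,0],"hand":0.7},{"translation":[-2.2,3.2,0],"angular":[0,0,0],"hand":0.7},{"translation":[0,0,0],"angular":[0,0,0],"hand":0.7},{"translation":[0,0,0],"angular":[0,0,0],"hand":0.7}]' 12
python3 look.py w16;  python3 -c "
from h import *
cv2.imwrite('pics/s16.png',r.camera('side')[150:420,220:500,::-1].repeat(2,0).repeat(2,1))"
```

```text
time: 26.15
ee_pos: [0.4437, 0.0109, 0.1883]
eef_rot: [0.117, 0.697, -0.117, 0.698]
ft_force: [-0.1, -0.6, 0.3]
width: 0.0742
t 26.15 [0.4437 0.0109 0.1883] jawyaw 70.97 x [ 0.001  0.001 -1.   ] w 0.0742 [-0.15 -0.64  0.32]
```

View pics/w16.png

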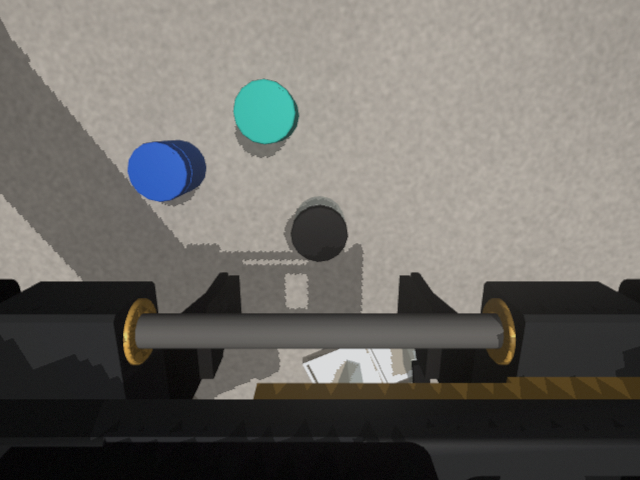

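View pics/s16.png

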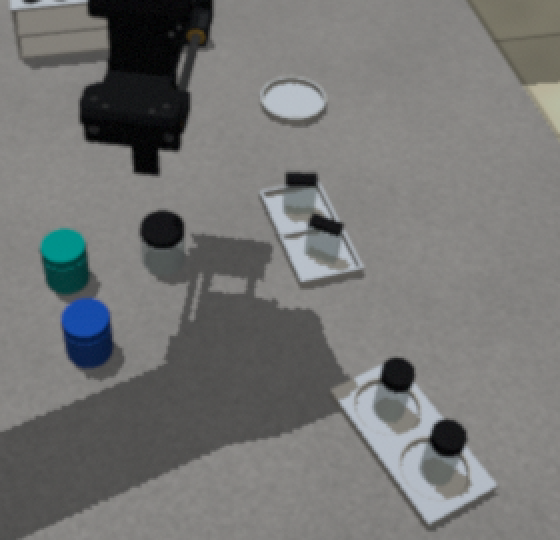

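All four pieces stand in place. The jar lid is centred at (233,319). Descending.

```bash
python3 -m pendant '[{"translation":[0,0,-2.5],"angular":[0,0,0],"hand":0.7},{"translation":[0,0,-3],"angular":[0,0,0],"hand":0.7},{"translation":[0,0,-3],"angular":[0,0,0],"hand":0.7},{"translation":[0,0,-3],"angular":[0,0,0],"hand":0.7},{"translation":[0,0,-2],"angular":[0,0,0],"hand":0.7},{"translation":[0,0,-0.9],"angular":[0,0,0],"hand":0.7},{"translation":[0,0,0],"angular":[0,0,0],"hand":0.7}]' 12
python3 look.py w17
```

```text
time: 26.95
ee_pos: [0.4435, 0.0094, 0.0432]
eef_rot: [0.117, 0.698, -0.119, 0.697]
ft_force: [0.2, 0.1, 0.5]
width: 0.0738
t 26.95 [0.4435 0.0094 0.0432] jawyaw 70.79 x [-0.002 -0.001 -1.   ] w 0.0738 [0.22 0.11 0.54]
```

View pics/w17.png

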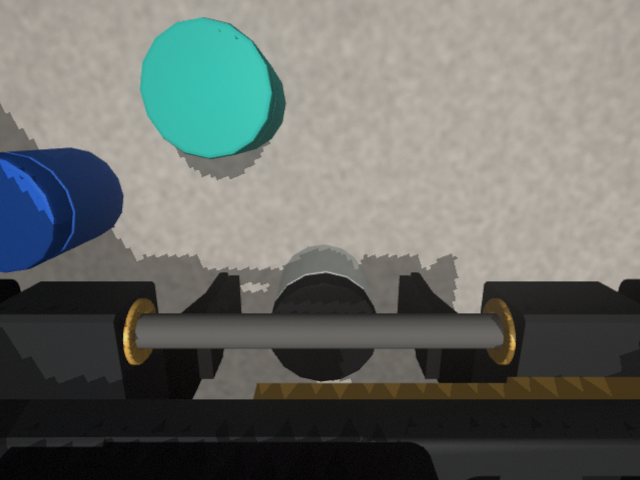

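Jar centre is at col 324 vs 319.5, so I'm shifting +1.9 mm, gripping, and carrying to the dish (about 0.632, 0.220).

```bash
python3 -m pendant '[{"translation":[0.06,0.18,0],"angular":[0,0,0],"hand":0.7},{"translation":[0,0,0],"angular":[0,0,0],"hand":-1},{"translation":[0,0,0],"angular":[0,0,0],"hand":-1},{"translation":[0,0,0],"angular":[0,0,0],"hand":-1},{"translation":[0,0,0],"angular":[0,0,0],"hand":-1},{"translation":[0,0,0],"angular":[0,0,0],"hand":-1},{"translation":[0,0,0],"angular":[0,0,0],"hand":-1}]' 15
python3 -m pendant '[{"translation":[0,0,2],"angular":[0,0,0],"hand":-1},{"translation":[0,0,3.5],"angular":[0,0,0],"hand":-1},{"translation":[0,0,3.5],"angular":[0,0,0],"hand":-1},{"translation":[0,0,2],"angular":[0,0,0],"hand":-1},{"translation":[2.7,3,0],"angular":[0,0,0],"hand":-1},{"translation":[2.7,3,0],"angular":[0,0,0],"hand":-1},{"translation":[2.7,3,0],"angular":[0,0,0],"hand":-1},{"translation":[2.7,3,0],"angular":[0,0,0],"hand":-1},{"translation":[2.7,3,0],"angular":[0,0,0],"hand":-1},{"translation":[2.7,3,0],"angular":[0,0,0],"hand":-1},{"translation":[2.6,2.9,0],"angular":[0,0,0],"hand":-1},{"translation":[0,0,0],"angular":[0,0,0],"hand":-1},{"translation":[0,0,0],"angular":[0,0,0],"hand":-1}]' 15
python3 look.py w18
```

```text
time: 27.7
ee_pos: [0.4444, 0.0123, 0.0441]
eef_rot: [0.117, 0.697, -0.117, 0.697]
ft_force: [-1.0, -0.4, 2.9]
width: 0.0441
time: 29.0
ee_pos: [0.6322, 0.2215, 0.1528]
eef_rot: [0.117, 0.698, -0.118, 0.697]
ft_force: [-0.6, 0.0, -1.1]
width: 0.0433
t 29.0 [0.6322 0.2215 0.1528] jawyaw 70.93 x [-0.001 -0.001 -1.   ] w 0.0433 [-0.57  0.03 -1.12]
```

View pics/w18.png

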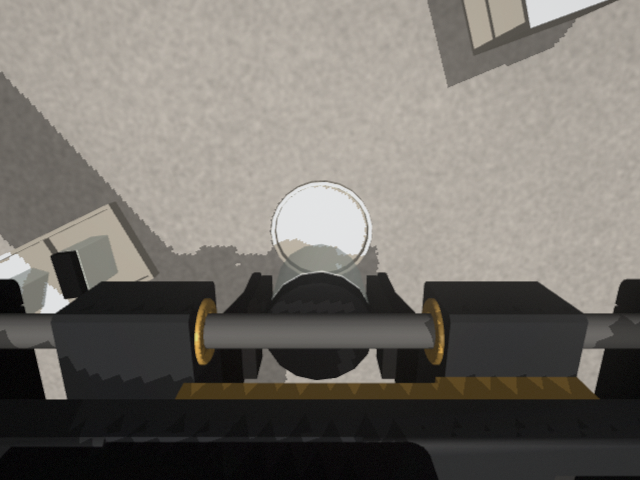

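The dish rim is centred at about (229,321), directly under the jar. Lowering.

```bash
python3 - <<'E'
from h import *
print(back(wcam(r.read_state()),[229,321],.011).round(4))
E
python3 -m pendant '[{"translation":[0,0,-3],"angular":[0,0,0],"hand":-1},{"translation":[0,0,-3],"angular":[0,0,0],"hand":-1},{"translation":[0,0,-2.5],"angular":[0,0,0],"hand":-1},{"translation":[0,0,-1.2],"angular":[0,0,0],"hand":-1},{"translation":[0,0,-0.5],"angular":[0,0,0],"hand":-1},{"translation":[0,0,0],"angular":[0,0,0],"hand":-1},{"translation":[0,0,0],"angular":[0,0,0],"hand":-1}]' 15
python3 -m pendant '[{"translation":[0,0,-0.12],"angular":[0,0,0],"hand":-1},{"translation":[0,0,0],"angular":[0,0,0],"hand":-1}]'
```

```text
[[0.6321 0.2223 0.011 ]]
time: 29.75
ee_pos: [0.6331, 0.2213, 0.0535]
eef_rot: [0.118, 0.697, -0.117, 0.698]
ft_force: [-0.5, 0.3, -0.3]
width: 0.0439
time: 29.95
ee_pos: [0.6327, 0.2215, 0.0515]
eef_rot: [0.118, 0.697, -0.117, 0.698]
ft_force: [0.8, -0.2, -1.0]
width: 0.0437
```

```bash
python3 -m pendant '[{"translation":[0,0,-0.2],"angular":[0,0,0],"hand":-1},{"translation":[0,0,0],"angular":[0,0,0],"hand":-1}]'
python3 -m pendant '[{"translation":[0,0,-0.1],"angular":[0,0,0],"hand":-1},{"translation":[0,0,0],"angular":[0,0,0],"hand":-1}]'
python3 -m pendant '[{"translation":[0,0,-0.1],"angular":[0,0,0],"hand":-1},{"translation":[0,0,0],"angular":[0,0,0],"hand":-1}]'
```

```text
time: 30.15
ee_pos: [0.6323, 0.2213, 0.0486]
eef_rot: [0.117, 0.697, -0.117, 0.697]
ft_force: [-0.1, 0.3, -1.2]
width: 0.0442
time: 30.35
ee_pos: [0.6323, 0.2213, 0.0476]
eef_rot: [0.117, 0.697, -0.117, 0.697]
ft_force: [0.3, -0.9, -0.6]
width: 0.0435
time: 30.55
ee_pos: [0.6325, 0.2213, 0.0472]
eef_rot: [0.118, 0.697, -0.117, 0.697]
ft_force: [-1.6, -1.3, 3.7]
width: 0.0435
```

Contact (3.7 N). Release, rise and retract for the final look.

```bash
python3 -m pendant '[{"translation":[0,0,0.04],"angular":[0,0,0],"hand":-1},{"translation":[0,0,0],"angular":[0,0,0],"hand":0.7},{"translation":[0,0,0],"angular":[0,0,0],"hand":0.7},{"translation":[0,0,0],"angular":[0,0,0],"hand":0.7},{"translation":[0,0,0],"angular":[0,0,0],"hand":0.7},{"translation":[0,0,0],"angular":[0,0,0],"hand":0.7},{"translation":[0,0,2],"angular":[0,0,0],"hand":0.7},{"translation":[0,0,4],"angular":[0,0,0],"hand":0.7},{"translation":[0,0,4],"angular":[0,0,0],"hand":0.7},{"translation":[0,0,4],"angular":[0,0,0],"hand":0.7},{"translation":[-3,0,2],"angular":[0,0,0],"hand":0.7},{"translation":[-3,0,2],"angular":[0,0,0],"hand":0.7},{"translation":[-3,0,0],"angular":[0,0,0],"hand":0.7},{"translation":[-3,0,0],"angular":[0,0,0],"hand":0.7},{"translation":[-3,0,0],"angular":[0,0,0],"hand":0.7},{"translation":[0,0,0],"angular":[0,0,0],"hand":0.7},{"translation":[0,0,0],"angular":[0,0,0],"hand":0.7}]' 15
python3 -c "
from h import *
s=r.camera('side')[:,:,::-1]; t=r.camera('top')[:,:,::-1]
cv2.imwrite('pics/s19.png',s[150:420,220:500].repeat(2,0).repeat(2,1))
cv2.imwrite('pics/t19.png',cv2.resize(t[140:330,100:560],(800,330)))"
```

```text
time: 32.25
ee_pos: [0.4823, 0.2216, 0.2276]
eef_rot: [0.118, 0.697, -0.117, 0.697]
ft_force: [0.3, -0.0, 0.1]
width: 0.0739
```

View pics/s19.png

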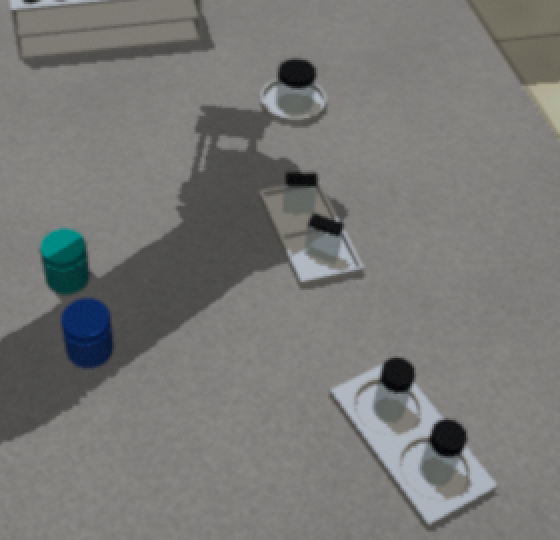

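View pics/t19.png

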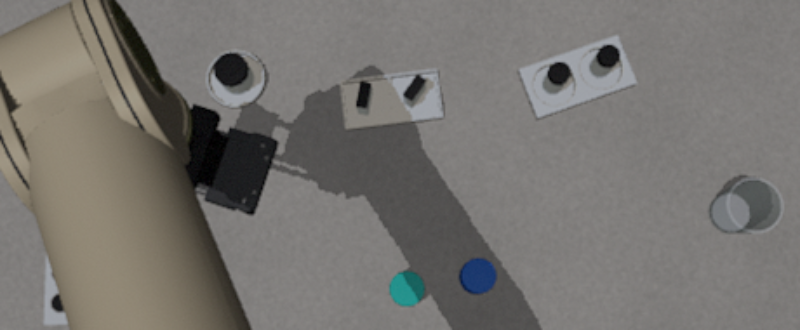

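All five stand upright in their places. One more check that the rack and beaker are undisturbed.

```bash
python3 - <<'E'
from h import *
a=cv2.imread('pics/side0.png'); b=r.camera('side')[:,:,::-1]
cv2.imwrite('pics/rack.png',np.hstack([a[110:190,200:350],b[110:190,200:350]]).repeat(2,0).repeat(2,1))
t=cv2.imread('pics/top0.png');u=r.camera('top')[:,:,::-1]
print('beaker diff',np.abs(t[230:290,500:560].astype(int)-u[230:290,500:560]).max())
E
```

```text
beaker diff 9
```

View pics/rack.png

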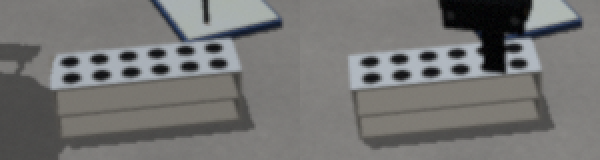

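The rack is in the same pixels before and after, and the beaker is unchanged. Handing in.

```bash
python3 -c "
from bench import r
print(r.close_job(), r.read_state()['time'])"
```

```text
the job is handed in; nothing more can be done
the job is handed in; nothing more can be done
```

All five pieces are put away, in the order asked: one cuvette in each bay, one vial in each well, and the black-lidded jar in the dish. Each was lowered until it touched the floor (4 to 10 N) and only then released. The job was handed in at about 32 s of the 104 s allowed.

The last side and top pictures show all five upright in their places with the gripper clear of everything. The rack and the beaker look the same as in the first pictures, and I did not touch the turquoise and blue jars. No check failed. The one disagreement was that the camera position estimates differed by 2–7 mm, so I averaged them for the trays and corrected each grasp in a close view; this was well within the room in each place.

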